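Build and load a kiln layer

TASK

Build up the kiln stack on the base plate: stand the blue-banded prop upright in the middle of the blue disc and the yellow-banded prop in the middle of the yellow disc, then lay the loose kiln shelf flat across both props, centred over the base plate and in line with it. Last, stand the two painted pots on the shelf, the blue pot right above the blue disc and the yellow pot right above the yellow disc, keeping the pots upright all the while. Leave the paint bottle and the brush jar alone, and let go of everything at the end.

Things in the scene. Friction and masses are not known exactly. Their poses are not given: they have to be found in the camera images.
- prop_blue: loose kiln prop: upright solid cream cylinder, 40 mm diameter, 60 mm high, with a blue band round its top 14 mm (from above a blue round with a small dark spot in the middle), about 130 g; origin at the centre of its underside, z up its axis; starts standing on the table
- prop_yellow: loose kiln prop: upright solid cream cylinder, 40 mm diameter, 60 mm high, with a yellow band round its top 14 mm (from above a yellow round with a small dark spot in the middle), about 130 g; origin at the centre of its underside, z up its axis; starts standing on the table
- shelf: loose kiln shelf: plain sand-coloured rectangular slab, 56 mm (its x) by 200 mm (its y, the length) by 14 mm thick, about 260 to 400 g; origin at the centre of its underside, z up; starts lying flat on the table; it may be laid either end round
- pot_blue: loose blue painted pot: straight-sided open round cup, outer diameter 54 mm, 60 mm high, wall 4 mm, cream foot and cream inner floor, 100 to 200 g; origin at the centre of its underside, z up its axis; starts standing on the table
- pot_yellow: loose yellow painted pot: straight-sided open round cup, outer diameter 54 mm, 60 mm high, wall 4 mm, cream foot and cream inner floor, 100 to 200 g; origin at the centre of its underside, z up its axis; starts standing on the table
- base: base plate of the stack: brown rectangular slab, 120 mm (its x) by 240 mm (its y, the length) by 12 mm thick, fixed on the table; origin at the centre of its underside, z up; it carries the two coloured discs, one towards each end. Stacked, the props' tops come 77 mm above the table and the shelf's top 91 mm
- disc_blue: flat blue setter disc, 60 mm diameter, 5 mm thick, fixed on the base plate about 60 mm to one side of its centre along its length; origin at the centre of its underside (12 mm above the table), so its top is 17 mm above the table
- disc_yellow: flat yellow setter disc, 60 mm diameter, 5 mm thick, fixed on the base plate about 60 mm to one side of its centre along its length; origin at the centre of its underside (12 mm above the table), so its top is 17 mm above the table
- bottle: bystander: white round paint bottle, 68 mm diameter, 170 mm high, loose, standing beyond the work; origin at the centre of its underside; leave it alone
- brush_jar: bystander: clear round jar, 72 mm diameter, 95 mm high, with brushes standing in it up to 190 mm high, loose, beyond the work; origin at the centre of its underside; leave it alone
Things that resemble listed ones, but are neither listed nor needed, are in the scene too. What is shaped like the prop_blue but pink or turquoise is not meant.

How it is judged:
On the way, in this order (a step that is already met when the one before it is completed fails the run):
1. both props stand on the discs of their own colours and are let go (horizontal distance between prop_blue and disc_blue below 0.012 m and angle between each of prop_blue, prop_yellow's own z axis and vertical below 0.06 rad and height (world z) of prop_blue between 0.013 and 0.021 m and linear speed of each of prop_blue, prop_yellow below 0.02 m/s and horizontal distance between prop_yellow and disc_yellow below 0.012 m and height (world z) of prop_yellow between 0.013 and 0.021 m and contact force between the fingers and prop_blue below 0.3 N and contact force between the fingers and prop_yellow below 0.3 N), for 0.2 s.
2. the shelf lies flat across both props, centred and in line with the base plate, and is let go (horizontal distance between prop_blue and disc_blue below 0.012 m and angle between each of prop_blue, prop_yellow's own z axis and vertical below 0.06 rad and height (world z) of prop_blue between 0.013 and 0.021 m and linear speed of each of prop_blue, prop_yellow, shelf below 0.02 m/s and horizontal distance between prop_yellow and disc_yellow below 0.012 m and height (world z) of prop_yellow between 0.013 and 0.021 m and horizontal distance between shelf and base below 0.016 m and angle between the y axis of shelf and the y axis of base, either way round below 0.15 rad and angle between shelf's own z axis and vertical below 0.05 rad and height (world z) of shelf between 0.073 and 0.081 m and contact force between the fingers and shelf below 0.3 N), for 0.2 s.
At the end, for the whole second after the job is handed in: Props upright on the discs of their own colours, within 12 mm of centre; shelf flat on both props, within 16 mm of the base plate's centre and 0.15 rad of its length; pots upright on the shelf, each within 16 mm of above the disc of its colour; all at rest (horizontal distance between prop_blue and disc_blue below 0.012 m and angle between each of prop_blue, prop_yellow's own z axis and vertical below 0.06 rad and height (world z) of prop_blue between 0.013 and 0.021 m and linear speed of each of prop_blue, prop_yellow, shelf, pot_blue, pot_yellow below 0.02 m/s and horizontal distance between prop_yellow and disc_yellow below 0.012 m and height (world z) of prop_yellow between 0.013 and 0.021 m and horizontal distance between shelf and base below 0.016 m and angle between the y axis of shelf and the y axis of base, either way round below 0.15 rad and angle between shelf's own z axis and vertical below 0.05 rad and height (world z) of shelf between 0.073 and 0.081 m and horizontal distance between pot_blue and disc_blue below 0.016 m and angle between each of pot_blue, pot_yellow's own z axis and vertical below 0.08 rad and height (world z) of pot_blue between 0.086 and 0.096 m and horizontal distance between pot_yellow and disc_yellow below 0.016 m and height (world z) of pot_yellow between 0.086 and 0.096 m); the robot touches nothing.
It fails at once if the paint bottle is moved more than 20 mm or tipped (distance of bottle from where it was at the start of the episode above 0.02 m or angle between bottle's own z axis and vertical above 0.3 rad).
It fails at once if the brush jar is moved more than 20 mm or tipped (distance of brush_jar from where it was at the start of the episode above 0.02 m or angle between brush_jar's own z axis and vertical above 0.3 rad).
It fails at once if the blue pot is tipped over (angle between pot_blue's own z axis and vertical above 0.6 rad).
It fails at once if the yellow pot is tipped over (angle between pot_yellow's own z axis and vertical above 0.6 rad).
It also fails if it takes over 136 s, if anything falls off the work surface, if the arm or the gripper's body presses on something with over 40 N, if the wrist force passes 120 N, or if a joint passes its speed limit or range.

ROBOT

A 6-joint arm with a two-finger parallel gripper is mounted at the origin on the work surface. World frame = base frame: x ahead of the robot, y to its left, z up, the work surface at z = 0. Lengths are in m, angles in rad, forces in N, time in s.
With the tool pointing down it reaches from about 0.35 to 0.85 m from the base axis. Payload 8.1 kg.
Tool frame: the origin (TCP) lies at the very end of the fingers, on their centre line; the grasp point (between the pads) lies 19 mm behind it; z points along the fingers, y is the line along which they close (so a half turn about z gives the same grasp; the last joint's range is limited). The gripper opens to 93 mm and grips with 3 to 60 N. Pads are 15 mm wide; open, the fingers measure 128 mm over their backs; the gripper's body (75 mm by 188 mm) begins 65 mm behind the grasp point.
Start: joints at [-1.314, 0.13, 1.488, -0, 1.523, -0.085], TCP at [0.201, -0.565, 0.219] pointing down, gripper open.
Joint ranges: [-2.96, 2.96], [-0.89, 2.26], [0.02, 2.5], [-1.34, 4.48], [0, 2.73], [-2.66, 2.66]. Speed limits (rad/s): [2.39, 2.39, 2.79, 3.14, 3.14, 3.14].

INTERFACE

Orientations are given as a rotation vector (axis times angle).
In Python, from plant import read_state, eyes, workorder gives the robot as it stands. The module is installed in compiled form; this text tells all that it offers.
- The arm moves only by the tool play_rows, never from a script. Its argument "targets" is one flat list of numbers, 4 for each row, row after row: the shift along the tool's x, y, z in cm, then the turn about the tool's z in degrees. In form: [dx, dy, dz, roll, dx, dy, dz, roll, ...]. A call has 1 to 8 rows; each row is the pose to reach, as a shift and turn from the pose commanded when the call began, along the tool's axes at that moment; what a row does not reach only later rows make up. A row lasts 1/12 s, in which the tool goes at most 41.7 mm and 7.16 degrees, less where a joint would pass 70% of its speed; a pose out of reach is approached as far as the arm can. A call with a gripper value outside its range is refused whole. "grip" is the finger opening in cm, from 0 to 9.3, set as the call begins (left out, the last holds). The fingers move at their own pace and stop on an object; "grip_force" is the grip in N (left out, the last holds). Time passes only in rows, so rows that repeat a pose let the fingers close. It gives the time, the measured TCP pose, the force, the opening and the grip force at its end, in the units of the state.
- read_state(): the state, without advancing time (a new reading comes with each control period).
- eyes.read_camera(name): name is "side" or "top" or "wrist"; returns a dict with "image" (384x512x3 uint8, red, green, blue), "vfov" (degrees; the focal length in pixels is half the picture's height over the tangent of half this angle, whatever the lens; pixels are square), "cx", "cy" (the principal point, pixels), "cam_to_world" (4x4, takes a point from camera to world coordinates); the wrist camera has in their place "T_tool_cam" (4x4, takes a point from camera to tool coordinates, whose origin is the TCP and whose axes are the flange's). Camera axes: x right, y up, looking along -z (the intrinsics and any distortion apply to the point x, -y, -z); pixel columns grow to the right and rows downward; lengths in m; the calibration is good to about 2 mm. A picture is of the moment at which its call begins: read the wrist's pose just before it. There is no depth.
- workorder.close_job(): hands the job in; it is judged then, once.
The state is a dict: "t": time; "q": joint angles; "dq": joint speeds; "joint_torque": joint torques, N m; "tool_pos": TCP position; "orientation": TCP orientation; "force": force on the tool from outside, world axes, zero at the start; "wrist_torque": the same for the moment, N m; "opening": finger opening in m; "gripper_force": force on a finger pad.
Only numpy, scipy, OpenCV 4.12 (cv2) and the standard library are available. Lean on these libraries where they do the work, as an engineer would, in place of code of your own. Each camera call takes 0.05 s, during which the arm holds its last target. There are 200 camera calls.

## Working session

There is one attempt and no reset: what is moved stays moved. The work goes in short steps, Python scripts to look and compute and a tool call to move; the robot and the scene stay as the last step left them, time stands still between calls to the robot, and variables do not carry over. Pictures are saved under pics/ and viewed, at most 14 in all, crops included, and the job is handed in when it is done.

Besides the shell and the picture viewer there is one more tool, called after ">>>" by a JSON object that holds its "fn" and its "kwargs". play_rows: Moves the arm, as the interface text tells. Its arguments: {"type":"object","properties":{"targets":{"type":"array"},"grip":{"type":"number"},"grip_force":{"type":"number"}},"required":["targets"]}

```bash
mkdir -p pics; python3 - <<'E'
from plant import read_state, eyes
import cv2, numpy as np
s=read_state(); print(s['t'],s['tool_pos'],s['orientation'],s['opening'])
for n in ['top','side']:
    c=eyes.read_camera(n); print({k:(v if np.ndim(v)==0 else np.round(v,4).tolist()) for k,v in c.items() if k!='image'})
    cv2.imwrite(f'pics/{n}0.png',cv2.resize(c['image'][...,::-1],(800,600),interpolation=cv2.INTER_CUBIC)); np.save(f'{n}0.npy',c['image'])
E
```

```text
0.0 [ 0.20097625 -0.56470122  0.21756535] [-3.09394341e+00 -5.33971920e-01  2.65992427e-04] 0.09307982758553934
{'vfov': 52.25386121293687, 'cx': 262.13929785417963, 'cy': 196.33462735506222, 'cam_to_world': [[-0.0121, 0.9856, -0.1687, 0.4132], [-0.9998, -0.0142, -0.0108, -0.0302], [-0.013, 0.1685, 0.9856, 1.1563], [0.0, 0.0, 0.0, 1.0]]}
{'vfov': 48.36804195469582, 'cx': 258.8282242491659, 'cy': 191.83813786990646, 'cam_to_world': [[-0.8924, 0.3547, -0.2787, 0.2626], [-0.4511, -0.7048, 0.5475, 0.6827], [-0.0022, 0.6144, 0.789, 1.026], [0.0, 0.0, 0.0, 1.0]]}
```

View pics/top0.png

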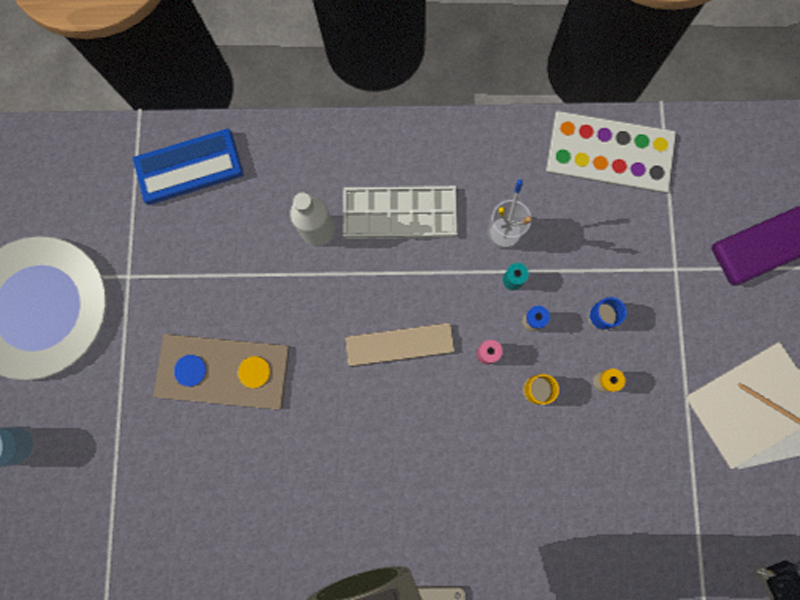

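View pics/side0.png

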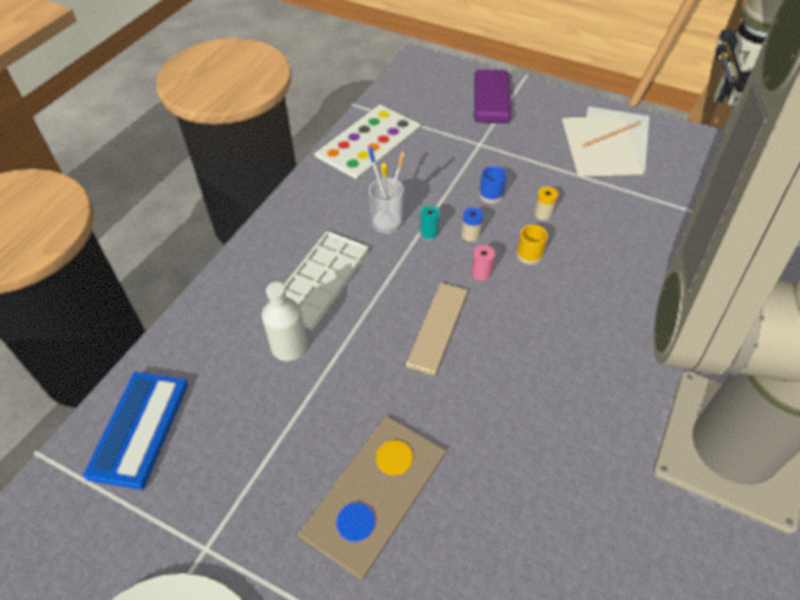

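```bash
cat > h.py <<'E'
from plant import read_state, eyes
import cv2, numpy as np
from scipy.spatial.transform import Rotation as R
def tool():
    s=read_state(); T=np.eye(4); T[:3,:3]=R.from_rotvec(s['orientation']).as_matrix(); T[:3,3]=s['tool_pos']; return T
def cam(n):
    T=tool(); c=eyes.read_camera(n)
    if n=='wrist': c['cam_to_world']=T@np.array(c['T_tool_cam'])
    return c
def foc(c): return c['image'].shape[0]/2/np.tan(np.radians(c['vfov'])/2)
def p2w(c,uv,z):
    M=np.array(c['cam_to_world']); f=foc(c)
    d=M[:3,:3]@np.array([(uv[0]-c['cx'])/f,-(uv[1]-c['cy'])/f,-1]); o=M[:3,3]
    return o+d*(z-o[2])/d[2]
def w2p(c,P):
    M=np.linalg.inv(c['cam_to_world']); p=M[:3,:3]@P+M[:3,3]; f=foc(c)
    return np.array([c['cx']-f*p[0]/p[2],c['cy']+f*p[1]/p[2]])
RNG={'blue':((105,150,60),(125,255,255)),'yellow':((18,150,90),(28,255,255))}
def blobs(img,col,amin=60):
    hsv=cv2.cvtColor(img,cv2.COLOR_RGB2HSV); m=cv2.inRange(hsv,*RNG[col])
    m=cv2.morphologyEx(m,cv2.MORPH_OPEN,np.ones((2,2)))
    cs,_=cv2.findContours(m,cv2.RETR_EXTERNAL,cv2.CHAIN_APPROX_NONE); out=[]
    for c in cs:
        a=cv2.contourArea(c)
        if a>amin:
            k=cv2.moments(c); out.append((k['m10']/a,k['m01']/a,a,cv2.boundingRect(c)))
    return out
def go(x,y,z,yaw=None):
    """shift in tool axes (cm), roll deg, to put TCP at xyz and tool y axis along yaw (deg, mod 180)"""
    T=tool(); d=T[:3,:3].T@(np.array([x,y,z])-T[:3,3])*100
    r=0; cur=np.degrees(np.arctan2(T[1,1],T[0,1]))
    if yaw is not None: r=-((yaw-cur+90)%180-90)
    print('go',np.round(d,2),'roll',round(r,1),'cur yaw',round(cur,1),'pos',np.round(T[:3,3],4),'t',round(read_state()['t'],1),'q6',round(read_state()['q'][5],2))
E
python3 - <<'E'
from h import *
for n in ['top','side']:
    c=eyes.read_camera(n)
    for col in RNG:
        for b in blobs(c['image'],col):
            print(n,col,np.round(b[:3],1),b[3],'z.017',np.round(p2w(c,b[:2],.017)[:2],4),'z.056',np.round(p2w(c,b[:2],.056)[:2],4))
    if n=='top':
        im=c['image']; cv2.imwrite('pics/crop.png',cv2.resize(im[160:270,300:430][...,::-1],None,fx=5,fy=5,interpolation=cv2.INTER_CUBIC))
        for nm,roi in [('shelf',(215,195,85,50)),('base',(90,205,105,65))]:
            x,y,w,h=roi; hs=cv2.cvtColor(im[y:y+h,x:x+w],cv2.COLOR_RGB2HSV)
            m=((hs[...,0]<25)&(hs[...,1]>50)).astype(np.uint8)
            if nm=='base': m=cv2.morphologyEx(m,cv2.MORPH_OPEN,np.ones((3,3)))
            k,_=cv2.findContours(m,0,1); k=max(k,key=cv2.contourArea); hull=cv2.convexHull(k)
            bx=cv2.boxPoints(cv2.minAreaRect(hull))+[x,y]
            W=np.array([p2w(c,q,.013)[:2] for q in bx]); print(nm,np.round(W,4).tolist(),W.mean(0), [np.linalg.norm(W[i]-W[i-1]).round(4) for i in range(4)],[np.degrees(np.arctan2(*(W[i]-W[i-1])[::-1])).round(1) for i in range(4)])
go(.5,-.3,.2,0)
E
```

```text
top blue [122.1 237.6 278.5] (113, 228, 19, 20) z.017 [0.492  0.3919] z.056 [0.4893 0.3774]
top blue [345.  203.5 147. ] (338, 197, 15, 14) z.017 [ 0.5834 -0.2609] z.056 [ 0.5776 -0.253 ]
top blue [390.4 200.7 189. ] (379, 191, 23, 20) z.017 [ 0.5898 -0.3941] z.056 [ 0.5838 -0.3816]
top blue [ 120.6  107.1 1966. ] (86, 84, 70, 47) z.017 [0.8939 0.416 ] z.056 [0.8775 0.4007]
top yellow [347.9 249.9 137.5] (337, 240, 22, 20) z.017 [ 0.4483 -0.2627] z.056 [ 0.4471 -0.2547]
top yellow [392.6 244.  168. ] (385, 237, 16, 15) z.017 [ 0.4637 -0.3918] z.056 [ 0.462  -0.3794]
top yellow [163.2 238.7 296.5] (154, 229, 20, 20) z.017 [0.4875 0.2715] z.056 [0.4849 0.2612]
shelf [[0.5541, 0.1058], [0.5782, -0.0928], [0.523, -0.0989], [0.4991, 0.0981]] [0.53860587 0.00303526] [np.float64(0.0555), np.float64(0.2), np.float64(0.0556), np.float64(0.1984)] [np.float64(7.9), np.float64(-83.1), np.float64(-173.7), np.float64(96.9)]
base [[0.4461, 0.4604], [0.5655, 0.4558], [0.5391, 0.2133], [0.4209, 0.222]] [0.49289464 0.33786126] [np.float64(0.2398), np.float64(0.1195), np.float64(0.244), np.float64(0.1186)] [np.float64(84.0), np.float64(-2.2), np.float64(-96.2), np.float64(175.8)]
side blue [228.1 334.7 411.5] (217, 323, 23, 24) z.017 [0.4904 0.3988] z.056 [0.4816 0.4098]
side blue [  87.9  276.5 2686. ] (55, 239, 66, 75) z.017 [0.8894 0.4303] z.056 [0.8652 0.4401]
side blue [303.3 138.9  88.5] (298, 134, 12, 11) z.017 [ 0.5877 -0.2818] z.056 [ 0.5751 -0.2445]
side blue [316.2 117.3 235. ] (309, 108, 16, 20) z.017 [ 0.5892 -0.3983] z.056 [ 0.5766 -0.3565]
side yellow [253.  293.5 390. ] (242, 283, 23, 22) z.017 [0.4855 0.2793] z.056 [0.4769 0.2949]
side yellow [341.2 155.8 308. ] (332, 145, 19, 23) z.017 [ 0.4496 -0.2665] z.056 [ 0.4424 -0.2298]
side yellow [351.  125.8 100. ] (345, 121, 13, 11) z.017 [ 0.4674 -0.412 ] z.056 [ 0.4595 -0.3697]
go [ 37.05 -14.94   1.82] roll -70.4 cur yaw -70.4 pos [ 0.201 -0.565  0.218] t 0.2 q6 -0.09
```

View pics/crop.png

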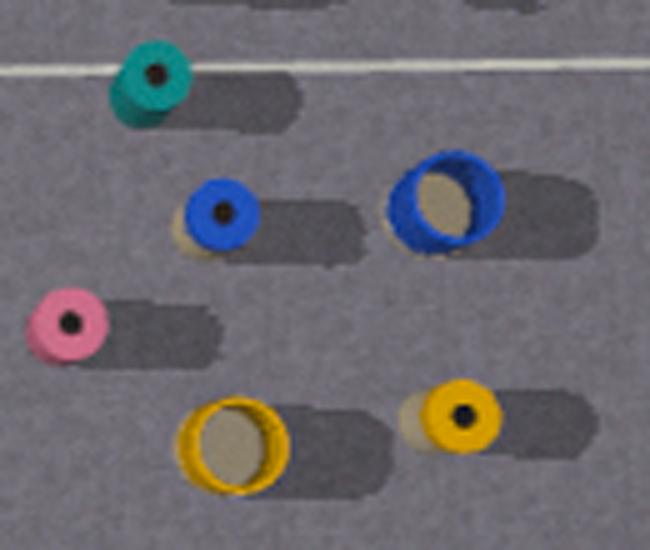

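Props fit the listed description at top px (345,202) (blue top, cream side) and (392,244) (yellow top, cream side); the all-pink (314,225) and all-turquoise (331,176) ones are not meant. The crop confirms it. Moving above the group.

>>> {"fn": "play_rows", "kwargs": {"targets": [4, -1.5, -0.4, 5, 8, -3, -0.8, 10, 12, -4.5, -1.2, 15, 16, -6, -1.6, 20, 20, -7.5, -2, 20, 24, -9, -2.4, 20, 28, -10.5, -2.8, 20, 32, -12, -3.2, 20], "grip": 6.5, "grip_force": 25}}

```text
t: 0.87
tool_pos: [0.456, -0.3497, 0.2499]
orientation: [3.141, -0.012, 0.0]
force: [0.5, -0.1, 0.5]
opening: 0.0654
gripper_force: 0.0
```

```bash
python3 - <<'E'
from h import *
c=cam('wrist'); print(np.round(c['T_tool_cam'],3).tolist(),c['vfov'],c['cx'],c['cy'])
cv2.imwrite('pics/w1.png',c['image'][...,::-1])
for col in RNG:
    for b in blobs(c['image'],col): print(col,np.round(b[:3],1),b[3],np.round(p2w(c,b[:2],.058)[:2],4))
go(.577,-.249,.2,90)
E
```

```text
[[0.0, 0.971, 0.238, 0.064], [1.0, -0.0, -0.001, -0.0], [-0.001, 0.238, -0.971, -0.166], [0.0, 0.0, 0.0, 1.0]] 70.39511661334872 253.4179946972137 197.223677665086
blue [173.  81. 910.] (156, 63, 35, 36) [ 0.5799 -0.2519]
blue [ 280.6   73.9 1637.5] (260, 50, 44, 50) [ 0.5872 -0.3837]
yellow [ 446.7  327.1 2522. ] (374, 316, 138, 22) [ 0.225 -0.645]
yellow [121.7 292.5  99. ] (118, 278, 11, 27) [ 0.2886 -0.1535]
yellow [381.7 276.7 492.5] (367, 250, 25, 55) [ 0.3117 -0.5362]
yellow [ 185.9  182.8 1421.5] (164, 162, 45, 43) [ 0.4529 -0.2593]
yellow [276.  173.5 719. ] (261, 158, 31, 32) [ 0.4647 -0.3797]
go [11.5  -9.57  5.14] roll -0.2 cur yaw -90.2 pos [ 0.4615 -0.3445  0.2507] t 0.9 q6 0.84
```

View pics/w1.png

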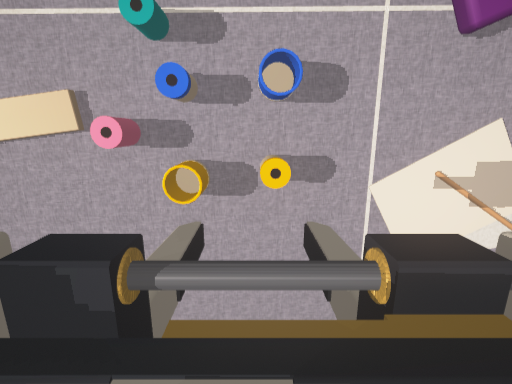

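The picture shows prop_blue at (172,81), prop_yellow (276,173), pot_blue (280,74), pot_yellow (186,183); pink (106,132) and turquoise (136,5) are lookalikes.

>>> {"fn": "play_rows", "kwargs": {"targets": [11.5, -9.3, 6, 0, 11.5, -9.3, 13, 0, 11.5, -9.3, 13, 0, 11.5, -9.3, 13, 0, 11.5, -9.3, 13, 0, 11.5, -9.3, 13, 0, 11.5, -9.3, 13, 0, 11.5, -9.3, 13, 0]}}

```text
t: 1.58
tool_pos: [0.5704, -0.2599, 0.1204]
orientation: [3.141, -0.011, 0.0]
force: [-0.0, 0.3, 0.6]
opening: 0.0652
gripper_force: 0.0
```

```bash
python3 - <<'E'
from h import *
c=cam('wrist'); np.save('w2.npy',c['image']); cv2.imwrite('pics/w2.png',c['image'][...,::-1])
for b in blobs(c['image'],'blue',300):
    x,y,w,h=b[3]; P=p2w(c,b[:2],.06); print(b, P, p2w(c,(x+w/2,y+h/2),.06))
    go(P[0],P[1],.03,90)
E
```

```text
(243.6577977080219, 195.0330842052815, 1672.5, (221, 172, 47, 47)) [ 0.58106286 -0.25149294  0.06      ] [ 0.58064694 -0.25220809  0.06      ]
go [ 1.01 -0.93  9.14] roll -0.5 cur yaw -90.5 pos [ 0.5708 -0.2605  0.1214] t 1.6 q6 1.07
(390.5210941121928, 181.55084924347787, 3954.5, (349, 151, 82, 65)) [ 0.59192918 -0.37601756  0.06      ] [ 0.59025235 -0.37576547  0.06      ]
go [ 2.19 11.52  9.16] roll -0.5 cur yaw -90.5 pos [ 0.5708 -0.2605  0.1214] t 1.6 q6 1.07
```

View pics/w2.png

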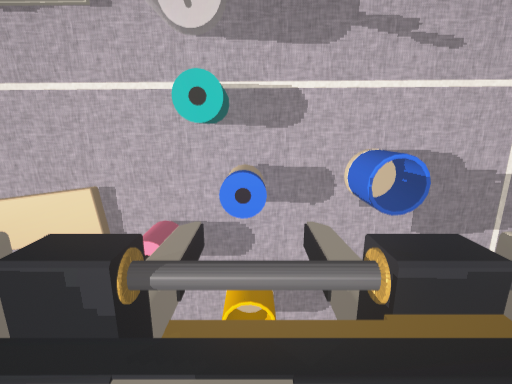

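Prop_blue's round is at (243,195), right between the fingers, with clear room either side. Descend and close.

>>> {"fn": "play_rows", "kwargs": {"targets": [1, -0.9, 3, 0, 1, -0.9, 6, 0, 1, -0.9, 9.5, 0, 1, -0.9, 9.5, 0, 1, -0.9, 9.5, 0]}}

```text
t: 2.05
tool_pos: [0.579, -0.2507, 0.0244]
orientation: [-3.14, 0.014, 0.004]
force: [-0.0, -0.9, 0.2]
opening: 0.0652
gripper_force: 0.0
```

>>> {"fn": "play_rows", "kwargs": {"targets": [0, 0, 0, 0, 0, 0, 0, 0, 0, 0, 0, 0, 0, 0, 0, 0, 0, 0, 0, 0, 0, 0, 0, 0], "grip": 3.2}}

```text
t: 2.55
tool_pos: [0.5818, -0.251, 0.0267]
orientation: [3.14, -0.011, 0.004]
force: [-1.4, 0.4, 7.4]
opening: 0.0398
gripper_force: 25.0
```

```bash
python3 - <<'E'
from h import *
s=read_state(); print(s['opening'],s['gripper_force'],s['force']); go(.49,.39,.2,90)
E
```

```text
0.03979121880754076 25.00229001045227 [-1.39264653  0.38048006  7.41302251]
go [ -9.6  -64.   -17.44] roll -0.4 cur yaw -90.4 pos [ 0.5818 -0.251   0.0267] t 2.5 q6 1.09
```

>>> {"fn": "play_rows", "kwargs": {"targets": [0, 0, -4, 0, 0, 0, -8, 0, 0, 0, -12, 0, 0, 0, -16, 0, -1, -3, -18, 0, -3, -6.5, -18, 0, -5, -10, -18, 0, -7, -13, -18, 0]}}

```text
t: 3.22
tool_pos: [0.5108, -0.1181, 0.2054]
orientation: [-3.141, 0.011, -0.002]
force: [0.2, 0.0, -0.6]
opening: 0.0394
gripper_force: 25.0
```

>>> {"fn": "play_rows", "kwargs": {"targets": [-1.5, -3.8, -0.5, 0, -3, -7.6, -1, 0, -4.5, -11.4, -1.5, 0, -6, -15.2, -2, 0, -7.5, -19, -2.5, 0, -9, -22.8, -3, 0, -10, -26.6, -3.5, 0, -10.5, -30.6, -4, 0]}}

```text
t: 3.88
tool_pos: [0.4073, 0.1885, 0.2456]
orientation: [-3.141, 0.011, -0.002]
force: [0.8, -1.0, -0.7]
opening: 0.04
gripper_force: 25.0
```

>>> {"fn": "play_rows", "kwargs": {"targets": [-0.5, -4, 0, 0, -0.5, -8, 0, 0, -0.5, -12, 0, 0, -0.5, -15, 0, 0, -0.5, -15, 0, 0, -0.5, -15, 0, 0, -0.5, -15, 0, 0]}}

```text
t: 4.47
tool_pos: [0.4046, 0.3367, 0.2446]
orientation: [3.141, -0.01, -0.0]
force: [-0.7, -0.0, -2.1]
opening: 0.0393
gripper_force: 25.0
```

```bash
python3 - <<'E'
from h import *
c=cam('wrist'); np.save('w3.npy',c['image']); cv2.imwrite('pics/w3.png',c['image'][...,::-1])
D={}
for col in RNG:
  for b in blobs(c['image'],col,300):
    P=p2w(c,b[:2],.017); print(col,np.round(b[:3],1),b[3], np.round(P,4))
s=read_state();print(s['opening'],s['force'],s['orientation']); go(.49,.39,.12,90)
E
```

```text
blue [ 254.3  238.6 2389. ] (217, 215, 75, 46) [0.3062 0.3357 0.017 ]
blue [ 211.6  112.5 1387. ] (191, 91, 42, 44) [0.4934 0.3938 0.017 ]
yellow [ 147.8  329.9 1087.5] (107, 322, 83, 16) [0.1423 0.5167 0.017 ]
yellow [ 385.4  327.8 1539.5] (335, 316, 98, 22) [0.1433 0.1148 0.017 ]
yellow [333.8 275.4 322. ] (324, 250, 16, 54) [0.2422 0.2085 0.017 ]
yellow [ 298.3  115.2 1448.5] (277, 93, 43, 45) [0.4891 0.2736 0.017 ]
0.03954237483744549 [ 0.11233481 -0.7839068  -1.05055987] [ 3.14105413e+00 -1.20285005e-02 -6.02975075e-05]
go [ 8.47 -5.45 12.47] roll -0.4 cur yaw -90.4 pos [0.4049 0.3362 0.2447] t 4.5 q6 2.17
```

View pics/w3.png

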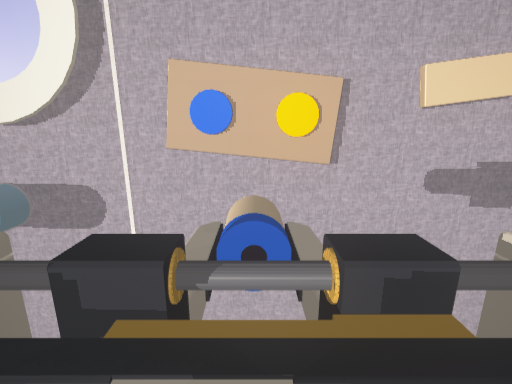

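Base plate corners at (168,59), (343,78), (330,164), (166,149); blue disc (211,112), yellow disc (298,115); prop held upright. Placing.

>>> {"fn": "play_rows", "kwargs": {"targets": [3, -2, 2, 0, 6, -4, 4, 0, 8.9, -5.7, 6, 0, 8.9, -5.7, 10, 0, 8.9, -5.7, 14, 0, 8.9, -5.7, 17, 0, 8.9, -5.7, 18, 0, 8.9, -5.7, 18, 0]}}

```text
t: 5.18
tool_pos: [0.4923, 0.3906, 0.0612]
orientation: [3.138, -0.014, -0.009]
force: [-0.6, 0.8, -0.7]
opening: 0.0397
gripper_force: 25.0
```

```bash
python3 - <<'E'
from h import *
go(.4942,.3935,.0445,90)
c=eyes.read_camera('wrist')
T=np.eye(4); T[:3,:3]=R.from_rotvec([3.14105,-.01203,0]).as_matrix(); T[:3,3]=[.4049,.3362,.2447]; c['cam_to_world']=T@np.array(c['T_tool_cam'])
im=np.load('w3.npy'); 
W=np.array([p2w(c,q,.012)[:2] for q in [(168,59),(343,78),(330,164),(166,149)]])
print(W.round(4).tolist(),W.mean(0),[np.degrees(np.arctan2(*(W[a]-W[b])[::-1])).round(1) for a,b in[(0,1),(3,2),(0,3),(1,2)]],[np.linalg.norm(W[i]-W[i-1]).round(4) for i in range(4)])
E
```

```text
go [ 0.19 -0.3   1.67] roll -0.5 cur yaw -90.5 pos [0.4923 0.3906 0.0612] t 5.2 q6 2.17
[[0.5632, 0.4495], [0.5378, 0.2128], [0.4206, 0.2236], [0.4441, 0.4621]] [0.49143517 0.33701784] [np.float64(83.9), np.float64(84.4), np.float64(-6.1), np.float64(-5.2)] [np.float64(0.1198), np.float64(0.238), np.float64(0.1177), np.float64(0.2397)]
```

>>> {"fn": "play_rows", "kwargs": {"targets": [0.1, 0, 0.5, 0, 0.1, 0, 1, 0, 0.1, 0, 1.5, 0, 0.1, 0, 1.5, 0, 0.1, 0, 1.5, 0, 0.1, 0, 1.5, 0]}}

```text
t: 5.73
tool_pos: [0.4954, 0.3936, 0.0502]
orientation: [-3.141, 0.011, -0.001]
force: [-0.3, 0.5, -1.3]
opening: 0.0396
gripper_force: 25.0
```

>>> {"fn": "play_rows", "kwargs": {"targets": [-0.1, 0, 0.3, 0, -0.1, 0, 0.55, 0, -0.1, 0, 0.55, 0, -0.1, 0, 0.55, 0, -0.1, 0, 0.55, 0]}}

```text
t: 6.15
tool_pos: [0.4941, 0.3933, 0.044]
orientation: [3.141, -0.011, -0.0]
force: [1.0, -0.2, -0.9]
opening: 0.0399
gripper_force: 25.0
```

>>> {"fn": "play_rows", "kwargs": {"targets": [0, 0, 0.15, 0, 0, 0, 0.15, 0, 0, 0, 0.15, 0, 0, 0, 0.15, 0]}}

```text
t: 6.48
tool_pos: [0.4944, 0.3935, 0.0438]
orientation: [-3.141, 0.011, -0.0]
force: [-3.3, -2.1, 6.0]
opening: 0.0398
gripper_force: 25.0
```

>>> {"fn": "play_rows", "kwargs": {"targets": [0, 0, 0, 0, 0, 0, 0, 0, 0, 0, 0, 0, 0, 0, 0, 0, 0, 0, 0, 0], "grip": 6.5}}

```text
t: 6.9
tool_pos: [0.4942, 0.3933, 0.0426]
orientation: [3.141, -0.011, -0.0]
force: [-0.2, 0.0, -0.4]
opening: 0.0639
gripper_force: 0.0
```

>>> {"fn": "play_rows", "kwargs": {"targets": [0, 0, -3, 0, 0, 0, -7, 0, 0, 0, -11, 0, 0, 0, -15, 0, -2, 4, -15, 0, -2, 8, -15, 0, -2, 12, -15, 0, -2, 12, -15, 0]}}

```text
t: 7.57
tool_pos: [0.4733, 0.2679, 0.1925]
orientation: [3.139, -0.016, -0.0]
force: [0.5, -1.0, -0.5]
opening: 0.0646
gripper_force: 0.0
```

```bash
python3 - <<'E'
from h import *
c=cam('wrist'); im=c['image']
print([ (b[:3],np.round(p2w(c,b[:2],.077),4)) for b in blobs(im,'blue',300)], [ (b[:3],np.round(p2w(c,b[:2],.017),4)) for b in blobs(im,'yellow',1000)])
cv2.imwrite('pics/w4.png',im[...,::-1])
go(.463,-.380,.12,90)
E
```

```text
[((145.9425830147665, 170.28243759838094, 2223.5), array([0.4984, 0.3791, 0.077 ]))] [((453.04522246535373, 327.0694383661561, 2285.0), array([ 0.2539, -0.024 ,  0.017 ])), ((248.30678202068415, 169.80210819411295, 1676.0), array([0.4894, 0.2736, 0.017 ]))]
go [-0.33 65.06  7.32] roll -0.6 cur yaw -90.6 pos [0.4734 0.2705 0.1927] t 7.6 q6 2.01
```

View pics/w4.png

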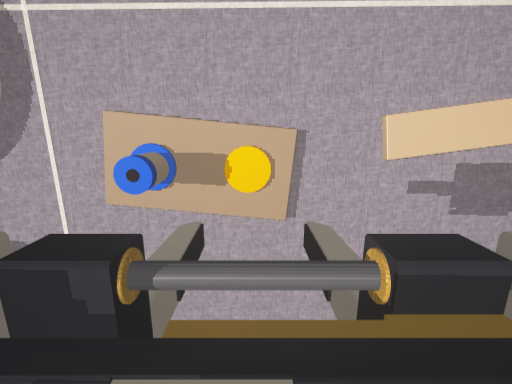

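Prop_blue stands on its disc, top spot at (133,175). Off to the yellow prop.

>>> {"fn": "play_rows", "kwargs": {"targets": [0, 4, 0, 0, 0, 8, 0, 0, 0, 12, 0, 0, 0, 16.2, 0, 0, 0, 20.2, 0, 0, 0, 24.3, 0, 0, 0, 28.4, 0, 0, 0, 32.5, 0, 0]}}

```text
t: 8.28
tool_pos: [0.4713, -0.0526, 0.1931]
orientation: [-3.141, 0.01, -0.002]
force: [1.4, -0.1, 0.6]
opening: 0.0646
gripper_force: 0.0
```

>>> {"fn": "play_rows", "kwargs": {"targets": [-0.5, 4, 0, 0, -0.5, 8, 0, 0, -0.5, 12, 0, 0, -0.5, 16.2, 0, 0, -0.5, 20.2, 1, 0, -0.5, 24.3, 2, 0, -0.5, 28.4, 4, 0, -0.5, 32.5, 7, 0]}}

```text
t: 8.95
tool_pos: [0.4654, -0.3685, 0.1319]
orientation: [3.139, -0.012, 0.006]
force: [1.1, -0.2, 1.6]
opening: 0.0653
gripper_force: 0.0
```

>>> {"fn": "play_rows", "kwargs": {"targets": [0, 0, 0, 0, 0, 0, 0, 0, 0, 0, 0, 0]}}

```text
t: 9.2
tool_pos: [0.4643, -0.3647, 0.1304]
orientation: [-3.141, 0.011, 0.0]
force: [1.1, 0.5, 0.8]
opening: 0.0652
gripper_force: 0.0
```

```bash
python3 - <<'E'
from h import *
c=cam('wrist')
for b in blobs(c['image'],'yellow',600):
    x,y,w,h=b[3]; P=p2w(c,(x+w/2,y+h/2),.06); print(b[2:],P)
    if abs(b[0]-256)<70: go(P[0],P[1],.025,90)
c2=dict(c); T=np.eye(4); T[:3,:3]=R.from_rotvec([3.139,-.016,0]).as_matrix(); T[:3,3]=[.4734,.2705,.1927]; c2['cam_to_world']=T@np.array(c['T_tool_cam']); print('pb',p2w(c2,(133,175),.077))
E
```

```text
(2174.0, (389, 316, 123, 22)) [ 0.33358088 -0.56360637  0.06      ]
(3087.0, (105, 182, 73, 64)) [ 0.45550395 -0.26263769  0.06      ]
(1558.5, (248, 180, 45, 46)) [ 0.46506089 -0.37990429  0.06      ]
go [ 0.02  1.53 10.65] roll -0.4 cur yaw -90.4 pos [ 0.4649 -0.3646  0.1315] t 9.2 q6 0.82
pb [0.49372744 0.39585561 0.077     ]
```

>>> {"fn": "play_rows", "kwargs": {"targets": [0, 1.5, 3, 0, 0, 1.5, 6, 0, 0, 1.5, 9, 0, 0, 1.5, 10.4, 0, 0, 1.5, 10.4, 0, 0, 1.5, 10.4, 0, 0, 1.5, 10.4, 0]}}

```text
t: 9.83
tool_pos: [0.4654, -0.3811, 0.0294]
orientation: [3.139, -0.01, 0.004]
force: [0.4, -0.2, 0.5]
opening: 0.0648
gripper_force: 0.0
```

>>> {"fn": "play_rows", "kwargs": {"targets": [0, 0, 0, 0, 0, 0, 0, 0, 0, 0, 0, 0, 0, 0, 0, 0, 0, 0, 0, 0, 0, 0, 0, 0], "grip": 3.2}}

```text
t: 10.33
tool_pos: [0.4639, -0.3806, 0.0272]
orientation: [3.141, -0.012, 0.001]
force: [-0.5, 1.5, 5.8]
opening: 0.0399
gripper_force: 25.0
```

```bash
python3 - <<'E'
from h import *
go(.4895,.2736,.2,90)
E
```

```text
go [  2.09 -65.43 -17.3 ] roll -0.4 cur yaw -90.4 pos [ 0.4639 -0.3806  0.0272] t 10.3 q6 0.81
```

>>> {"fn": "play_rows", "kwargs": {"targets": [0, 0, -4, 0, 0, 0, -8, 0, 0, 0, -12, 0, 0, 0, -15, 0, 0, -4, -15, 0, 0, -8, -15, 0, 0, -12, -15, 0, 0, -16, -15, 0]}}

```text
t: 11.0
tool_pos: [0.4642, -0.219, 0.1762]
orientation: [-3.141, 0.013, 0.0]
force: [0.2, -0.1, -0.8]
opening: 0.0396
gripper_force: 25.0
```

>>> {"fn": "play_rows", "kwargs": {"targets": [0.5, -4, 0, 0, 1, -8, 0, 0, 1.5, -12, 0, 0, 2.5, -16.2, 0, 0, 2.5, -20.2, 0, 0, 2.5, -24.3, 0, 0, 2.5, -28.4, 0, 0, 2.5, -32.5, 0, 0]}}

```text
t: 11.67
tool_pos: [0.4915, 0.1063, 0.1762]
orientation: [3.141, -0.012, -0.001]
force: [0.5, -0.8, -1.8]
opening: 0.0398
gripper_force: 25.0
```

>>> {"fn": "play_rows", "kwargs": {"targets": [0, -4, 0, 0, 0, -8, 0, 0, 0, -12, 0, 0, 0, -15, 0, 0, 0, -17, 3, 0, 0, -17, 7, 0, 0, -17, 9, 0, 0, -17, 9, 0]}}

```text
t: 12.33
tool_pos: [0.4887, 0.2729, 0.0798]
orientation: [3.137, -0.01, -0.016]
force: [-1.8, -0.2, -1.9]
opening: 0.0395
gripper_force: 25.0
```

>>> {"fn": "play_rows", "kwargs": {"targets": [0, 0, 0, 0, 0, 0, 0, 0]}}

```text
t: 12.5
tool_pos: [0.4944, 0.2746, 0.0882]
orientation: [-3.141, 0.012, -0.003]
force: [0.6, -0.1, -1.1]
opening: 0.0393
gripper_force: 25.0
```

```bash
python3 - <<'E'
from h import *
go(.4885,.2736,.0442,90)
E
```

```text
go [-0.6   0.11  4.4 ] roll -0.4 cur yaw -90.4 pos [0.4944 0.2746 0.0882] t 12.5 q6 1.99
```

>>> {"fn": "play_rows", "kwargs": {"targets": [-0.6, 0.1, 1, 0, -0.6, 0.1, 2, 0, -0.6, 0.1, 3, 0, -0.6, 0.1, 3.7, 0, -0.6, 0.1, 3.7, 0, -0.6, 0.1, 3.7, 0, -0.6, 0.1, 3.7, 0]}}

```text
t: 13.08
tool_pos: [0.4876, 0.2735, 0.0497]
orientation: [-3.141, 0.011, -0.0]
force: [0.4, 0.6, -1.5]
opening: 0.0393
gripper_force: 25.0
```

>>> {"fn": "play_rows", "kwargs": {"targets": [0, 0, 0.3, 0, 0, 0, 0.6, 0, 0, 0, 0.65, 0, 0, 0, 0.65, 0, 0, 0, 0.65, 0]}}

```text
t: 13.5
tool_pos: [0.4881, 0.2739, 0.0439]
orientation: [-3.141, 0.011, -0.002]
force: [-1.6, -0.4, 5.0]
opening: 0.0394
gripper_force: 25.0
```

>>> {"fn": "play_rows", "kwargs": {"targets": [0, 0, 0, 0, 0, 0, 0, 0, 0, 0, 0, 0, 0, 0, 0, 0, 0, 0, 0, 0, 0, 0, 0, 0], "grip": 6.5}}

```text
t: 14.0
tool_pos: [0.4873, 0.2734, 0.0429]
orientation: [3.141, -0.011, -0.0]
force: [0.3, -0.2, -0.2]
opening: 0.0647
gripper_force: 0.0
```

>>> {"fn": "play_rows", "kwargs": {"targets": [0, 0, -3, 0, 0, 0, -7, 0, 0, 0, -11, 0, 0, 0, -15, 0, 0, 0, -18, 0, -8, 0, -20, 0, -8, 0, -20, 0, -8, 0, -20, 0]}}

```text
t: 14.67
tool_pos: [0.4036, 0.2748, 0.2456]
orientation: [-3.14, 0.009, -0.001]
force: [-0.3, 0.6, -0.9]
opening: 0.0649
gripper_force: 0.0
```

>>> {"fn": "play_rows", "kwargs": {"targets": [0, -4, 0, 0, 0, -6, 0, 0, 0, -6, 0, 0, 0, -6, 0, 0]}}

```text
t: 15.0
tool_pos: [0.4075, 0.3346, 0.2427]
orientation: [3.141, -0.008, -0.001]
force: [0.6, -0.2, -0.2]
opening: 0.0649
gripper_force: 0.0
```

```bash
python3 - <<'E'
from h import *
c=cam('wrist'); im=c['image']
for col in RNG:
  for b in blobs(im,col,300):
    x,y,w,h=b[3]; print(col,b[2:],np.round(p2w(c,b[:2],.077),4))
cv2.imwrite('pics/w5.png',im[...,::-1])
print(w2p(c,np.array([.4934,.3938,.077])),w2p(c,np.array([.4893,.2736,.077])))
go(.5386,.003,.12,6)
E
```

```text
blue (1465.5, (187, 93, 44, 44)) [0.4905 0.386  0.077 ]
yellow (2540.0, (368, 316, 144, 22)) [0.1982 0.0604 0.077 ]
yellow (467.5, (368, 250, 24, 54)) [0.2806 0.1607 0.077 ]
yellow (1598.5, (276, 96, 48, 44)) [0.4869 0.2807 0.077 ]
[202.19633986 111.59513472] [305.14631548 114.74600378]
go [13.31 32.99 12.28] roll 83.6 cur yaw -90.4 pos [0.4077 0.3339 0.2426] t 15.1 q6 2.17
```

View pics/w5.png

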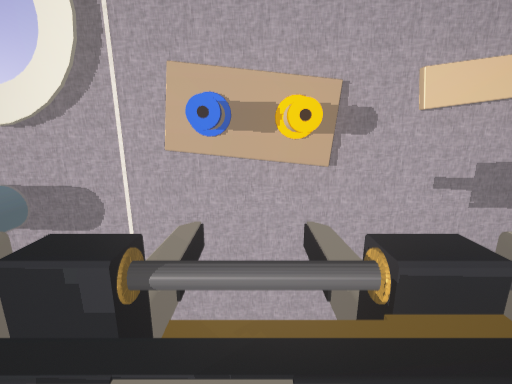

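Both props stand on their discs (spots at (203,112), (305,115), within 1 px of the predicted centres). Next the shelf.

>>> {"fn": "play_rows", "kwargs": {"targets": [1, 4, 0, -7, 2.5, 8, 0, -14, 4, 11.8, 0, -21, 5.5, 15.6, 0, -28, 7, 19.4, 0, -35, 8.5, 23.2, 0, -42, 10, 27, 0, -49, 11.3, 30.8, 0, -56]}}

```text
t: 15.72
tool_pos: [0.5081, 0.053, 0.2431]
orientation: [2.84, 1.343, 0.0]
force: [-0.1, 0.7, -0.8]
opening: 0.0651
gripper_force: 0.0
```

>>> {"fn": "play_rows", "kwargs": {"targets": [0, 0, 0, -7, 0, 0, 0, -14, 0, 0, 0, -21, 0, 0, 0, -28, 0, 0, 0, -35, 0, 0, 0, -40.4, 0, 0, 0, -40.4, 0, 0, 0, -40.4], "grip": 8.5}}

```text
t: 16.38
tool_pos: [0.5078, 0.055, 0.243]
orientation: [2.211, 2.232, -0.0]
force: [0.1, -0.0, 0.2]
opening: 0.0852
gripper_force: 0.0
```

```bash
python3 - <<'E'
from h import *
c=cam('wrist'); im=c['image']; cv2.imwrite('pics/w6.png',im[...,::-1]); np.save('w6.npy',im)
hs=cv2.cvtColor(im,cv2.COLOR_RGB2HSV); m=cv2.inRange(hs,(8,60,110),(26,150,255)); m=cv2.morphologyEx(m,cv2.MORPH_OPEN,np.ones((5,5)))
k,_=cv2.findContours(m,0,1)
for q in k:
  if cv2.contourArea(q)>1500:
    print(cv2.contourArea(q),cv2.boundingRect(q)); ap=cv2.approxPolyDP(q,6,True)[:,0]
    print([(p.tolist(),np.round(p2w(c,p,.014)[:2],4).tolist()) for p in ap])
go(.5386,.003,.1,6.5)
E
```

```text
4163.5 (250, 142, 47, 119)
[([286, 142], [0.5526, 0.1049]), ([250, 146], [0.5013, 0.0988]), ([263, 260], [0.5231, -0.0791]), ([296, 260], [0.5755, -0.0787])]
3622.0 (191, 0, 95, 60)
[([193, 0], [0.4278, 0.2804]), ([191, 48], [0.4228, 0.2251]), ([278, 59], [0.5378, 0.213]), ([285, 0], [0.5445, 0.2816]), ([266, 0], [0.5204, 0.2813]), ([262, 20], [0.5157, 0.2588]), ([246, 32], [0.4952, 0.2447]), ([225, 24], [0.468, 0.2537]), ([218, 0], [0.4595, 0.2807])]
go [-5.24  3.04 14.3 ] roll -6.0 cur yaw 0.5 pos [0.5078 0.0552 0.243 ] t 16.4 q6 -0.0
```

View pics/w6.png

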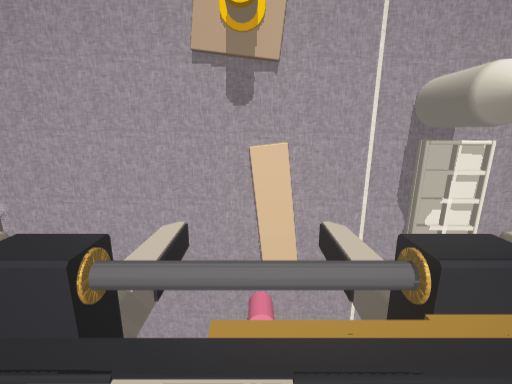

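Shelf far end at (286,142)–(250,146), clear on all sides; long axis 97°.

>>> {"fn": "play_rows", "kwargs": {"targets": [-3.5, 1.5, 3, -3, -5.3, 3, 6, -6.5, -5.3, 3, 10, -6.5, -5.3, 3, 14, -6.5, -5.3, 3, 18, -6.5, -5.3, 3, 20, -6.5, -5.3, 3, 20, -6.5, -5.3, 3, 20, -6.5]}}

```text
t: 17.1
tool_pos: [0.5375, 0.0031, 0.0422]
orientation: [-2.077, -2.354, 0.003]
force: [0.3, 0.5, 0.8]
opening: 0.0853
gripper_force: 0.0
```

>>> {"fn": "play_rows", "kwargs": {"targets": [0, 0, 0.5, 0, 0, 0, 0.5, 0, 0, 0, 0.5, 0]}}

```text
t: 17.35
tool_pos: [0.5403, 0.0031, 0.0401]
orientation: [2.075, 2.355, 0.003]
force: [-0.7, 1.0, 0.3]
opening: 0.085
gripper_force: 0.0
```

```bash
python3 - <<'E'
from h import *
go(.5392,.0027,.005,7)
E
```

```text
go [-0.03 -0.13  3.51] roll 0.2 cur yaw 7.2 pos [0.5403 0.0031 0.0401] t 17.4 q6 -0.22
```

>>> {"fn": "play_rows", "kwargs": {"targets": [0, -0.1, 1, 0, 0, -0.1, 2, 0, 0, -0.1, 2.8, 0, 0, -0.1, 3.3, 0, 0, -0.1, 3.3, 0, 0, -0.1, 3.3, 0, 0, -0.1, 3.3, 0]}}

```text
t: 17.93
tool_pos: [0.5378, 0.0031, 0.0051]
orientation: [-2.076, -2.358, 0.0]
force: [0.6, 0.7, -0.1]
opening: 0.0851
gripper_force: 0.0
```

>>> {"fn": "play_rows", "kwargs": {"targets": [0, 0, 0, 0, 0, 0, 0, 0, 0, 0, 0, 0, 0, 0, 0, 0, 0, 0, 0, 0, 0, 0, 0, 0, 0, 0, 0, 0], "grip": 4.8, "grip_force": 35}}

```text
t: 18.52
tool_pos: [0.538, 0.0031, 0.0053]
orientation: [2.076, 2.357, 0.001]
force: [1.4, -0.9, 0.3]
opening: 0.0556
gripper_force: 35.0
```

>>> {"fn": "play_rows", "kwargs": {"targets": [0, 0, -1, 0, 0, 0, -4, 0, 0, 0, -8, 0, 0, 0, -12, 0, 0, 0, -16, 0, 0, 0, -18, 0, 0, 0, -18, 0, 0, 0, -18, 0]}}

```text
t: 19.18
tool_pos: [0.5383, 0.0031, 0.1863]
orientation: [2.075, 2.356, 0.002]
force: [0.7, -0.2, -4.0]
opening: 0.0557
gripper_force: 35.0
```

```bash
python3 - <<'E'
from h import *
s=read_state(); print(s['opening'],s['force'],s['wrist_torque'],s['orientation'])
c=cam('wrist'); im=c['image']; cv2.imwrite('pics/w7.png',im[...,::-1]); 
go(.4915,.337,.18,-5.8)
E
```

```text
0.05572241245149956 [ 0.71988273 -0.1611439  -4.04272241] [-0.0618846  -0.06585633  0.02407594] [2.07499261e+00 2.35616036e+00 2.16478655e-03]
go [33.69 -0.29  0.41] roll 13.1 cur yaw 7.3 pos [0.5369 0.0032 0.184 ] t 19.2 q6 -0.22
```

View pics/w7.png

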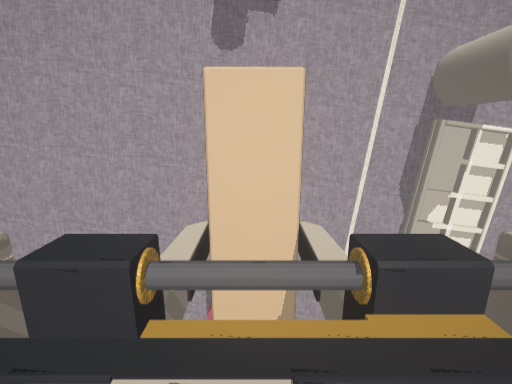

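Shelf held level and centred between the fingers (far edge at row 67).

>>> {"fn": "play_rows", "kwargs": {"targets": [4, 0, 0, 2, 8, 0, 0, 4, 12, 0, 0, 6, 16, 0, 0, 8, 20, 0, 0, 10, 24, 0, 0, 12, 28, 0, 0, 13, 31, 0, 0, 13]}}

```text
t: 19.9
tool_pos: [0.4956, 0.3128, 0.1813]
orientation: [-2.328, -2.106, 0.008]
force: [0.2, 0.2, -3.9]
opening: 0.0553
gripper_force: 35.0
```

>>> {"fn": "play_rows", "kwargs": {"targets": [2.5, 0, 0, 0, 2.5, 0, 0, 0, 2.5, 0, 0, 0, 2.5, 0, 0, 0]}}

```text
t: 20.23
tool_pos: [0.4998, 0.3343, 0.1823]
orientation: [-2.329, -2.107, 0.008]
force: [-0.2, -0.2, -3.0]
opening: 0.0554
gripper_force: 35.0
```

```bash
python3 - <<'E'
from h import *
go(.4915,.338,.083,-5.8)
E
```

```text
go [ 0.31 -0.82  9.93] roll 0.1 cur yaw -5.7 pos [0.4998 0.3343 0.1823] t 20.2 q6 0.6
```

>>> {"fn": "play_rows", "kwargs": {"targets": [0.3, -0.8, 2, 0, 0.3, -0.8, 4, 0, 0.3, -0.8, 6, 0, 0.3, -0.8, 8, 0, 0.3, -0.8, 8.8, 0, 0.3, -0.8, 8.8, 0, 0.3, -0.8, 8.8, 0, 0.3, -0.8, 8.8, 0]}}

```text
t: 20.9
tool_pos: [0.4943, 0.3392, 0.0985]
orientation: [2.33, 2.106, 0.003]
force: [0.3, 0.4, -3.5]
opening: 0.0556
gripper_force: 35.0
```

```bash
python3 - <<'E'
from h import *
go(.4915,.338,.0823,-5.8); print(read_state()['orientation'],read_state()['force'])
E
```

```text
go [-0.15 -0.27  1.62] roll 0.0 cur yaw -5.8 pos [0.4943 0.3392 0.0985] t 20.9 q6 0.62
[2.33027667 2.10631406 0.00279625] [ 0.25831096  0.39316155 -3.49585937]
```

>>> {"fn": "play_rows", "kwargs": {"targets": [-0.1, -0.2, 0.4, 0, -0.1, -0.2, 0.8, 0, -0.1, -0.2, 1.1, 0, -0.1, -0.2, 1.2, 0, -0.1, -0.2, 1.2, 0, -0.1, -0.2, 1.2, 0, -0.1, -0.2, 1.2, 0]}}

```text
t: 21.48
tool_pos: [0.4914, 0.3386, 0.0852]
orientation: [2.33, 2.107, 0.0]
force: [0.1, -0.7, -4.0]
opening: 0.0554
gripper_force: 35.0
```

>>> {"fn": "play_rows", "kwargs": {"targets": [0, 0, 0.15, 0, 0, 0, 0.3, 0, 0, 0, 0.3, 0, 0, 0, 0.3, 0, 0, 0, 0.3, 0]}}

```text
t: 21.9
tool_pos: [0.4915, 0.3387, 0.0823]
orientation: [2.33, 2.107, 0.001]
force: [-0.1, 0.1, -0.5]
opening: 0.0558
gripper_force: 35.0
```

>>> {"fn": "play_rows", "kwargs": {"targets": [0, 0, 0.05, 0, 0, 0, 0.05, 0]}}

```text
t: 22.07
tool_pos: [0.4916, 0.3387, 0.0823]
orientation: [2.33, 2.107, 0.001]
force: [-2.3, -0.1, 4.6]
opening: 0.0553
gripper_force: 35.0
```

>>> {"fn": "play_rows", "kwargs": {"targets": [0, 0, 0, 0, 0, 0, 0, 0, 0, 0, 0, 0, 0, 0, 0, 0, 0, 0, 0, 0, 0, 0, 0, 0, 0, 0, 0, 0, 0, 0, 0, 0], "grip": 8.5}}

```text
t: 22.73
tool_pos: [0.4913, 0.3385, 0.0815]
orientation: [2.33, 2.107, -0.0]
force: [-0.5, -0.1, -0.3]
opening: 0.0846
gripper_force: 0.0
```

>>> {"fn": "play_rows", "kwargs": {"targets": [0, 0, -2, 0, 0, 0, -5, 0, 0, 0, -9, 0, 0, 0, -13, 0, -4, 0, -16, 0, -8, 0, -16, 0, -10, 0, -16, 0, -10, 0, -16, 0]}}

```text
t: 23.4
tool_pos: [0.4818, 0.2354, 0.2432]
orientation: [2.331, 2.103, 0.002]
force: [-0.8, -0.6, 0.6]
opening: 0.0849
gripper_force: 0.0
```

```bash
python3 - <<'E'
from h import *
c=cam('wrist'); im=c['image']; cv2.imwrite('pics/w8.png',im[...,::-1]); 
u=np.array([np.cos(np.radians(84.2)),np.sin(np.radians(84.2)),0]); v=np.array([u[1],-u[0],0]); C=np.array([.4915,.337,.091])
print([w2p(c,C+a*.1*u+b*.028*v).round(0).tolist() for a,b in [(1,1),(1,-1),(-1,-1),(-1,1)]])
go(.585,-.38,.2,0)
E
```

```text
[[281.0, -8.0], [226.0, -8.0], [230.0, 185.0], [277.0, 185.0]]
go [-60.34  16.62   4.24] roll -5.9 cur yaw -5.9 pos [0.4817 0.2373 0.2425] t 23.4 q6 0.47
```

View pics/w8.png

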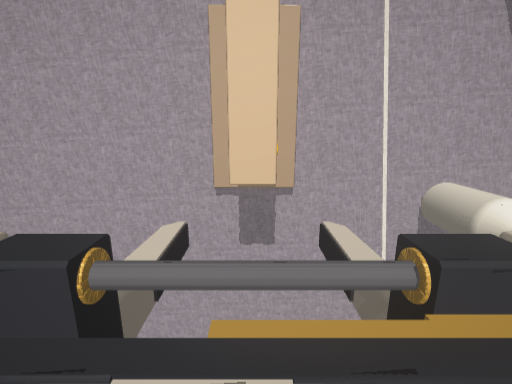

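Shelf near end at (230,184)–(276,184), exactly as predicted; lies flat. Now the blue pot.

>>> {"fn": "play_rows", "kwargs": {"targets": [-4, 0.5, 0.5, 0, -8, 1, 1, 0, -12, 2, 1.5, 0, -16, 3, 2, 0, -20, 4, 2.5, 0, -24, 5, 3, 0, -28, 6, 3.5, 0, -32, 7, 4, 0]}}

```text
t: 24.12
tool_pos: [0.5193, -0.0875, 0.2011]
orientation: [-2.329, -2.108, -0.001]
force: [1.7, 0.3, 1.0]
opening: 0.0847
gripper_force: 0.0
```

>>> {"fn": "play_rows", "kwargs": {"targets": [-4, 1.2, 0, 0, -8, 2.4, 0, 0, -12, 3.6, 0, 0, -15.8, 4.8, 0, 0, -19.6, 6, 1, 0, -23, 7.2, 3, 0, -26, 8.4, 5.5, 0, -28.5, 9.8, 7, 0], "grip": 8.8}}

```text
t: 24.78
tool_pos: [0.5876, -0.3811, 0.1279]
orientation: [-2.329, -2.105, 0.001]
force: [0.0, 1.3, -0.3]
opening: 0.0882
gripper_force: 0.0
```

>>> {"fn": "play_rows", "kwargs": {"targets": [0, 0, 0, 0, 0, 0, 0, 0, 0, 0, 0, 0]}}

```text
t: 25.03
tool_pos: [0.5885, -0.3788, 0.131]
orientation: [-2.329, -2.107, -0.001]
force: [0.2, -0.6, 0.7]
opening: 0.088
gripper_force: 0.0
```

```bash
cat > pot.py <<'E'
import sys; from h import *
c=cam('wrist'); im=c['image']; cv2.imwrite(sys.argv[2],im[...,::-1])
for b in blobs(im,sys.argv[1],1500):
    x,y,w,h=b[3]; print(np.round(b[:3],1),b[3],np.round(p2w(c,b[:2],.05),4),'bottom-right edge etc', np.round(p2w(c,(x+w/2,y+h-27*w/54),.06),4))
go(float(sys.argv[3]),float(sys.argv[4]),.04,float(sys.argv[5]))
E
python3 pot.py blue pics/w9.png .587 -.382 -6
```

```text
[ 256.6  206.6 2785. ] (228, 175, 58, 63) [ 0.5897 -0.3831  0.05  ] bottom-right edge etc [ 0.59   -0.3826  0.06  ]
go [-0.34 -0.17  9.24] roll 0.3 cur yaw -5.7 pos [ 0.5889 -0.3788  0.1324] t 25.1 q6 -0.55
```

View pics/w9.png

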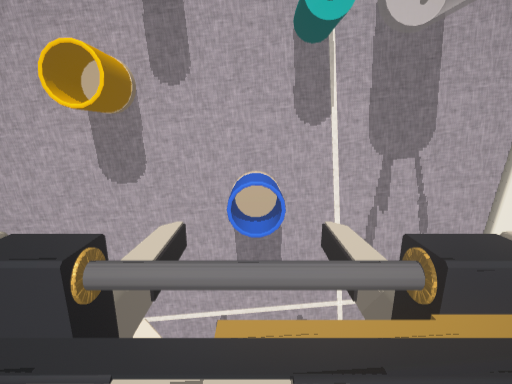

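Pot_blue's rim is centred at (257,208), between the fingers.

>>> {"fn": "play_rows", "kwargs": {"targets": [-0.4, 0.1, 3, 0, -0.4, 0.1, 6, 0, -0.4, 0.1, 8.5, 0, -0.4, 0.1, 10.4, 0, -0.4, 0.1, 10.4, 0, -0.4, 0.1, 10.4, 0, -0.4, 0.1, 10.4, 0]}}

```text
t: 25.67
tool_pos: [0.5902, -0.3841, 0.0308]
orientation: [2.326, 2.106, 0.001]
force: [0.4, 0.3, 0.5]
opening: 0.0877
gripper_force: 0.0
```

>>> {"fn": "play_rows", "kwargs": {"targets": [0, 0, 0, 0, 0, 0, 0, 0, 0, 0, 0, 0, 0, 0, 0, 0, 0, 0, 0, 0, 0, 0, 0, 0, 0, 0, 0, 0], "grip": 4.6, "grip_force": 20}}

```text
t: 26.25
tool_pos: [0.5888, -0.384, 0.0279]
orientation: [2.33, 2.107, 0.0]
force: [0.5, 0.6, 2.8]
opening: 0.0543
gripper_force: 20.0
```

```bash
python3 - <<'E'
from h import *
go(.4934,.3938,.23,-5.8)
E
```

```text
go [ 76.43 -17.26 -20.24] roll 0.1 cur yaw -5.7 pos [ 0.5888 -0.384   0.0279] t 26.2 q6 -0.55
```

>>> {"fn": "play_rows", "kwargs": {"targets": [0, 0, -3.5, 0, 0, 0, -7.5, 0, 0, 0, -11.5, 0, 0, 0, -15.5, 0, 2, -0.5, -19, 0, 6, -1.5, -19.5, 0, 10, -2.5, -19.5, 0, 14, -3.5, -19.5, 0]}}

```text
t: 26.92
tool_pos: [0.5675, -0.2402, 0.2235]
orientation: [2.33, 2.105, 0.001]
force: [0.2, -0.1, -2.5]
opening: 0.0547
gripper_force: 20.0
```

>>> {"fn": "play_rows", "kwargs": {"targets": [4, -0.9, 0, 0, 8, -1.8, 0, 0, 12, -2.7, 0, 0, 16, -3.6, 0, 0, 20, -4.5, 0, 0, 24, -5.4, 0, 0, 28, -6.3, 0, 0, 32, -7.2, 0, 0]}}

```text
t: 27.58
tool_pos: [0.5271, 0.0863, 0.2223]
orientation: [-2.33, -2.107, 0.001]
force: [-0.0, 0.3, -1.6]
opening: 0.0543
gripper_force: 20.0
```

>>> {"fn": "play_rows", "kwargs": {"targets": [4, -0.9, 0, 0, 8, -1.8, 0, 0, 12, -2.7, 0, 0, 16, -3.6, 0, 0, 20, -4.5, 0, 0, 24, -5.4, 0, 0, 27, -6.3, 0, 0, 29, -6.6, 0, 0]}}

```text
t: 28.25
tool_pos: [0.4895, 0.3829, 0.2218]
orientation: [-2.326, -2.11, 0.001]
force: [-0.3, 0.3, -1.0]
opening: 0.0546
gripper_force: 20.0
```

>>> {"fn": "play_rows", "kwargs": {"targets": [0, 0, 2, 0, 0, 0, 4, 0, 0, 0, 6, 0, 0, 0, 6, 0, 0, 0, 6, 0]}}

```text
t: 28.67
tool_pos: [0.4902, 0.3789, 0.1608]
orientation: [-2.329, -2.107, 0.006]
force: [0.7, -0.7, -0.6]
opening: 0.0544
gripper_force: 20.0
```

```bash
python3 - <<'E'
from h import *
go(.4934,.3938,.119,-5.8); print(read_state()['orientation'],read_state()['force'])
E
```

```text
go [1.52 0.18 4.18] roll 0.1 cur yaw -5.7 pos [0.4902 0.3789 0.1608] t 28.7 q6 0.68
[-2.32945342 -2.10700204  0.00635483] [ 0.74726221 -0.69821905 -0.55009716]
```

>>> {"fn": "play_rows", "kwargs": {"targets": [0.7, 0.2, 0.5, 0, 1.4, 0.2, 1.2, 0, 1.4, 0.2, 2.2, 0, 1.4, 0.2, 3, 0, 1.4, 0.2, 3.4, 0, 1.4, 0.2, 3.4, 0, 1.4, 0.2, 3.4, 0, 1.4, 0.2, 3.4, 0]}}

```text
t: 29.33
tool_pos: [0.495, 0.3934, 0.1289]
orientation: [2.33, 2.107, 0.001]
force: [0.3, -0.0, -1.3]
opening: 0.0545
gripper_force: 20.0
```

>>> {"fn": "play_rows", "kwargs": {"targets": [0, -0.1, 0.3, 0, 0, -0.1, 0.6, 0, 0, -0.1, 0.8, 0, 0, -0.1, 0.8, 0, 0, -0.1, 0.8, 0, 0, -0.1, 0.8, 0]}}

```text
t: 29.83
tool_pos: [0.4938, 0.3935, 0.1206]
orientation: [-2.33, -2.107, -0.0]
force: [0.3, 0.8, -1.1]
opening: 0.0545
gripper_force: 20.0
```

>>> {"fn": "play_rows", "kwargs": {"targets": [0, 0, 0.1, 0, 0, 0, 0.2, 0, 0, 0, 0.2, 0, 0, 0, 0.2, 0, 0, 0, 0.2, 0]}}

```text
t: 30.25
tool_pos: [0.494, 0.3937, 0.1189]
orientation: [2.33, 2.107, 0.001]
force: [0.6, -0.1, 0.6]
opening: 0.0546
gripper_force: 20.0
```

Contact; release and go up.

>>> {"fn": "play_rows", "kwargs": {"targets": [0, 0, 0, 0, 0, 0, 0, 0, 0, 0, 0, 0, 0, 0, 0, 0, 0, 0, 0, 0, 0, 0, 0, 0, 0, 0, 0, 0, 0, 0, 0, 0], "grip": 8.8}}

```text
t: 30.92
tool_pos: [0.4938, 0.3935, 0.1186]
orientation: [2.33, 2.107, 0.0]
force: [0.9, 0.2, -0.0]
opening: 0.0879
gripper_force: 0.0
```

>>> {"fn": "play_rows", "kwargs": {"targets": [0, 0, -2, 0, 0, 0, -5, 0, 0, 0, -9, 0, 0, 0, -12, 0, -4, 0, -12, 0, -8, 0, -12, 0, -12, 0, -12, 0, -16, 0, -12, 0]}}

```text
t: 31.58
tool_pos: [0.4774, 0.2331, 0.2387]
orientation: [2.329, 2.108, 0.001]
force: [0.4, 0.1, -0.1]
opening: 0.0879
gripper_force: 0.0
```

>>> {"fn": "play_rows", "kwargs": {"targets": [0, 0, 0, 0, 0, 0, 0, 0]}}

```text
t: 31.75
tool_pos: [0.478, 0.2326, 0.2389]
orientation: [2.333, 2.103, 0.001]
force: [0.0, 0.7, -0.3]
opening: 0.088
gripper_force: 0.0
```

```bash
python3 - <<'E'
from h import *
c=cam('wrist')
for b in blobs(c['image'],'blue',800):
    x,y,w,h=b[3]; print(np.round(b[:3],1),b[3],np.round(p2w(c,b[:2],.14),4))
print(w2p(c,np.array([.4934,.3938,.151])))
go(.455,-.260,.13,-5.8)
E
```

```text
[ 253.5   19.9 2383.5] (222, 0, 64, 46) [0.4931 0.3904 0.14  ]
[253.40367288   9.97848912]
go [-49.38   2.73  10.86] roll -0.0 cur yaw -5.8 pos [0.4781 0.2339 0.239 ] t 31.8 q6 0.46
```

>>> {"fn": "play_rows", "kwargs": {"targets": [-4, 0.2, 0.5, 0, -8, 0.4, 1, 0, -12, 0.6, 1.5, 0, -16, 0.9, 2, 0, -20, 1.1, 2.5, 0, -24, 1.3, 3, 0, -28, 1.5, 3.5, 0, -32, 1.8, 4, 0]}}

```text
t: 32.47
tool_pos: [0.4642, -0.0865, 0.1987]
orientation: [2.327, 2.109, 0.001]
force: [1.0, -0.7, 0.4]
opening: 0.0879
gripper_force: 0.0
```

>>> {"fn": "play_rows", "kwargs": {"targets": [-4, 0.2, 0, 0, -8, 0.4, 0, 0, -12, 0.6, 1, 0, -15, 0.8, 3, 0, -17.5, 0.9, 5, 0, -17.5, 0.9, 7, 0, -17.5, 0.9, 7, 0, -17.5, 0.9, 7, 0]}}

```text
t: 33.13
tool_pos: [0.4551, -0.2595, 0.1274]
orientation: [-2.327, -2.106, 0.0]
force: [-0.3, 0.2, 0.4]
opening: 0.0877
gripper_force: 0.0
```

>>> {"fn": "play_rows", "kwargs": {"targets": [0, 0, 0, 0, 0, 0, 0, 0]}}

```text
t: 33.3
tool_pos: [0.4567, -0.2604, 0.1304]
orientation: [2.326, 2.108, 0.001]
force: [-0.4, -0.6, 0.1]
opening: 0.088
gripper_force: 0.0
```

```bash
python3 pot.py yellow pics/w10.png .455 -.26 -5.8
```

```text
[ 374.3  328.9 5181.5] (216, 316, 296, 23) [ 0.5699 -0.4117  0.05  ] bottom-right edge etc [ 0.555 -0.257  0.06 ]
[ 248.9  196.5 2851.5] (220, 164, 59, 65) [ 0.452  -0.2543  0.05  ] bottom-right edge etc [ 0.4526 -0.2547  0.06  ]
go [ 0.05 -0.19  9.04] roll 0.2 cur yaw -5.6 pos [ 0.4566 -0.2605  0.1304] t 33.4 q6 -0.52
```

View pics/w10.png

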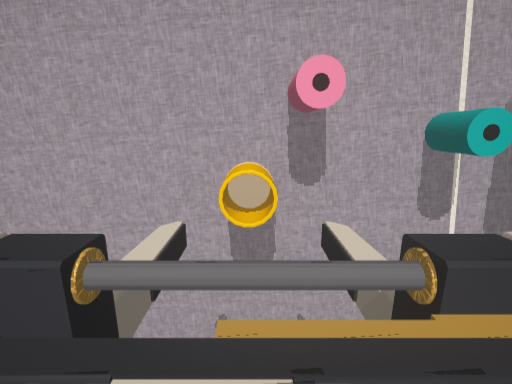

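Pot_yellow rim centred at (249,197), clear of the pink one (318,82).

>>> {"fn": "play_rows", "kwargs": {"targets": [0.6, -0.4, 3, 0, 0.6, -0.4, 6, 0, 0.6, -0.4, 8.5, 0, 0.6, -0.4, 10.2, 0, 0.6, -0.4, 10.2, 0, 0.6, -0.4, 10.2, 0, 0.6, -0.4, 10.2, 0]}}

```text
t: 33.93
tool_pos: [0.4532, -0.2551, 0.0286]
orientation: [2.327, 2.106, 0.001]
force: [0.6, -0.0, 0.9]
opening: 0.088
gripper_force: 0.0
```

>>> {"fn": "play_rows", "kwargs": {"targets": [0, 0, 0, 0, 0, 0, 0, 0, 0, 0, 0, 0, 0, 0, 0, 0, 0, 0, 0, 0, 0, 0, 0, 0, 0, 0, 0, 0], "grip": 4.6}}

```text
t: 34.52
tool_pos: [0.4519, -0.2546, 0.0268]
orientation: [2.33, 2.107, 0.0]
force: [0.2, 0.9, 2.0]
opening: 0.0537
gripper_force: 20.0
```

```bash
python3 - <<'E'
from h import *
go(.4893,.2736,.23,-5.8)
E
```

```text
go [ 52.93  -1.56 -20.33] roll 0.1 cur yaw -5.7 pos [ 0.4519 -0.2546  0.0268] t 34.5 q6 -0.51
```

>>> {"fn": "play_rows", "kwargs": {"targets": [0, 0, -3.5, 0, 0, 0, -7.5, 0, 0, 0, -11.5, 0, 0, 0, -15.5, 0, 1.5, 0, -19, 0, 5.5, -0.2, -19.5, 0, 9.5, -0.3, -19.5, 0, 13.5, -0.4, -19.5, 0]}}

```text
t: 35.18
tool_pos: [0.4615, -0.1189, 0.2227]
orientation: [2.33, 2.104, 0.002]
force: [0.6, -0.2, -1.5]
opening: 0.0534
gripper_force: 20.0
```

>>> {"fn": "play_rows", "kwargs": {"targets": [4, -0.1, 0, 0, 8, -0.2, 0, 0, 12, -0.3, 0, 0, 16, -0.5, 0, 0, 20, -0.6, 0, 0, 24, -0.7, 0, 0, 28, -0.8, 0, 0, 31.5, -0.9, 0, 0]}}

```text
t: 35.85
tool_pos: [0.4832, 0.1971, 0.2212]
orientation: [-2.329, -2.108, 0.0]
force: [1.7, -1.0, -1.3]
opening: 0.0535
gripper_force: 20.0
```

>>> {"fn": "play_rows", "kwargs": {"targets": [3.5, -0.2, 0, 0, 6, -0.2, 0, 0, 7.8, -0.2, 1, 0, 7.8, -0.2, 3, 0, 7.8, -0.2, 5, 0, 7.8, -0.2, 6, 0, 7.8, -0.2, 6, 0, 7.8, -0.2, 6, 0]}}

```text
t: 36.52
tool_pos: [0.4892, 0.2719, 0.1611]
orientation: [-2.33, -2.107, 0.003]
force: [-0.5, -0.2, -1.6]
opening: 0.0537
gripper_force: 20.0
```

>>> {"fn": "play_rows", "kwargs": {"targets": [0, 0, 0, 0, 0, 0, 0, 0]}}

```text
t: 36.68
tool_pos: [0.4906, 0.2724, 0.1633]
orientation: [2.33, 2.106, 0.004]
force: [1.0, -1.3, -1.7]
opening: 0.0533
gripper_force: 20.0
```

```bash
python3 - <<'E'
from h import *
go(.4893,.2736,.1178,-5.8); print(read_state()['force'])
E
```

```text
go [ 0.1  -0.16  4.55] roll 0.0 cur yaw -5.8 pos [0.4906 0.2724 0.1633] t 36.7 q6 0.52
[ 1.00905979 -1.33353307 -1.67037106]
```

>>> {"fn": "play_rows", "kwargs": {"targets": [0.1, -0.1, 1, 0, 0.1, -0.1, 2, 0, 0.1, -0.1, 3, 0, 0.1, -0.1, 3.6, 0, 0.1, -0.1, 3.8, 0, 0.1, -0.1, 3.8, 0, 0.1, -0.1, 3.8, 0, 0.1, -0.1, 3.8, 0]}}

```text
t: 37.35
tool_pos: [0.4891, 0.2736, 0.124]
orientation: [2.33, 2.107, 0.001]
force: [0.9, -0.2, -0.7]
opening: 0.0535
gripper_force: 20.0
```

>>> {"fn": "play_rows", "kwargs": {"targets": [0, 0, 0.2, 0, 0, 0, 0.4, 0, 0, 0, 0.5, 0, 0, 0, 0.5, 0, 0, 0, 0.5, 0]}}

```text
t: 37.77
tool_pos: [0.4887, 0.2734, 0.1185]
orientation: [-2.33, -2.107, 0.0]
force: [-0.7, 0.0, -1.0]
opening: 0.0536
gripper_force: 20.0
```

>>> {"fn": "play_rows", "kwargs": {"targets": [0, 0, 0.1, 0, 0, 0, 0.1, 0, 0, 0, 0.1, 0, 0, 0, 0.1, 0]}}

```text
t: 38.1
tool_pos: [0.489, 0.2735, 0.1178]
orientation: [2.33, 2.107, 0.001]
force: [1.2, 0.1, -0.2]
opening: 0.0535
gripper_force: 20.0
```

>>> {"fn": "play_rows", "kwargs": {"targets": [0, 0, 0, 0, 0, 0, 0, 0, 0, 0, 0, 0, 0, 0, 0, 0, 0, 0, 0, 0, 0, 0, 0, 0, 0, 0, 0, 0, 0, 0, 0, 0], "grip": 8.8}}

```text
t: 38.77
tool_pos: [0.4888, 0.2734, 0.1175]
orientation: [-2.33, -2.107, 0.0]
force: [-0.6, 0.4, 1.0]
opening: 0.0876
gripper_force: 0.0
```

>>> {"fn": "play_rows", "kwargs": {"targets": [0, 0, -2, 0, 0, 0, -5, 0, 0, 0, -9, 0, 0, 0, -12, 0, -4, 0, -12, 0, -8, 0, -12, 0, -12, 0, -12, 0, -16, 0, -12, 0]}}

```text
t: 39.43
tool_pos: [0.4724, 0.113, 0.2379]
orientation: [2.328, 2.108, 0.001]
force: [-0.7, 0.9, 0.8]
opening: 0.0881
gripper_force: 0.0
```

>>> {"fn": "play_rows", "kwargs": {"targets": [0, 0, 0, 0, 0, 0, 0, 0, 0, 0, 0, 0]}}

```text
t: 39.68
tool_pos: [0.4729, 0.1144, 0.2378]
orientation: [-2.331, -2.106, -0.001]
force: [-0.1, -0.1, -0.8]
opening: 0.0881
gripper_force: 0.0
```

```bash
python3 - <<'E'
from h import *
c=cam('side'); cv2.imwrite('pics/fin.png',cv2.resize(c['image'][220:384,150:350][...,::-1],None,fx=3.5,fy=3.5,interpolation=cv2.INTER_CUBIC))
w=cam('wrist')
for col,P in [('yellow',[.4893,.2736,.151])]:
    print(w2p(w,np.array(P)),[b for b in blobs(w['image'],col,1000)])
E
```

```text
[255.66837558  12.69881952] [(374.20599358974357, 328.95326923076925, 5200.0, (216, 316, 296, 23)), (254.65875325470975, 27.310869454229845, 3264.5, (223, 0, 65, 64))]
```

View pics/fin.png

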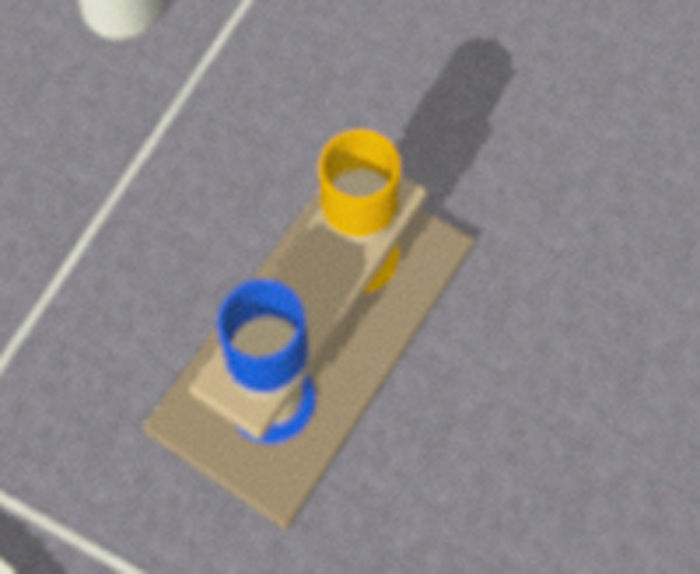

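The final crop shows both pots standing upright on the level shelf, blue at (262,335) and yellow at (360,180). The gripper is clear, so I'm handing in.

```bash
python3 -c "
from plant import workorder; print(workorder.close_job())"
```

```text
the job is handed in; nothing more can be done
None
```

I built the stack in the required order and handed it in at about 40 s: props on their discs, shelf across them, both pots upright on top, everything let go. The last wrist and side camera checks showed everything in place, but the hand-in returned no verdict.

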